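# Lower the probe thermometer through the beaker guide

## Task

Free the probe thermometer in its parking stand by turning the clamp knob anticlockwise as far as it goes, lift the probe out, and lower its stem through the middle of the guide bush above the beaker until the tip is about 5 cm below the top of the bush, without the probe ever touching the guide or the beaker. Leave the other things on the counter where they are. Finish while still gripping the probe and holding it there upright, centred in the bore and motionless: do not let go.

Things in the scene. Friction and masses are not known exactly. Their poses are not given: they have to be found in the camera images.
- probe: The probe thermometer, about 120 g (up to a third more or less), upright, round about its own z axis. Origin at the lower tip of the stem, z up along the stem. From the tip upward: steel stem 8 mm in diameter from 0 to 100 mm, steel collar 40 mm in diameter from 100 to 106 mm, round grey handle 24 mm in diameter from 106 to 166 mm (grip this, from above). It hangs in the stand by its collar.
- stand: Fixed metal parking stand, base 100 mm (x) by 200 mm (y), origin at the centre of its underside on the counter, z up. Its top plate (70 x 190 mm) is 108 mm above the counter. The probe hangs in a 14 mm hole at x 0, y +45 mm of the stand, its tip 8 mm above the counter. The clamp knob is at x 0, y -50 mm.
- fork (a point): Flat steel fork, 49 mm wide, 6 mm thick, that lies over the probe's collar and keeps it from being lifted; this point is midway between the tips of its two prongs, on its top, 121.5 mm above the counter. Turning the knob slides it along the stand's -y, away from the probe, 16 mm per radian.
- clamp_knob (a joint): Angle of the clamp knob in rad, growing anticlockwise seen from above: 0 fully clamped, 1.4 the loosened stop; it starts between 0 and 0.2. The fork is clear of the collar from 1.1 on. It turns with slight friction (about 0.04 N m) and stays where it is left.
- knob_grip (a point): Grip point of the clamp knob, on its turning axis, 157 mm above the counter; it turns with the knob: x along the grip bar, z up. The black knob has a bar 42 mm long (x), 14 mm thick (y, squeeze it across this) and 32 mm tall, whose top is 7 mm above this point; under the bar is a disc 44 mm in diameter whose top is 25 mm below this point.
- guide: Fixed guide bridge, base 120 mm (x) by 140 mm (y), origin at the centre of its underside on the counter, z up. Two posts carry a white plate 80 x 140 mm at 92 to 106 mm height with a vertical 20 mm bore in the middle, topped by a steel bush 34 mm in diameter, same bore, up to 114 mm. Under the bore stands a fixed glass beaker, 70 mm across, inner floor at 12 mm height, rim at 84 mm.
- bush_top (a point): Centre of the bore at the bush's top face, 114 mm above the counter, z up; the bore is 20 mm in diameter and 22 mm deep, open below into the beaker.
- bottle_a: Bystander, not to be disturbed: white plastic bottle with cap, 64 mm across, 150 mm tall, left side. Origin at the centre of its underside.
- bottle_b: Bystander, not to be disturbed: second such white bottle, left side. Origin at the centre of its underside.
- vial: Bystander, not to be disturbed: small amber glass jar, 36 mm across, 50 mm tall, between stand and guide. Origin at the centre of its underside.
- mortar: Bystander, not to be disturbed: white mortar 120 mm across, 65 mm tall, with its pestle leaning in it, far middle. Origin at the centre of its underside.
- ointment: Bystander, not to be disturbed: low white jar, 60 mm across, 50 mm tall, far right. Origin at the centre of its underside.
- cylinder: Bystander, not to be disturbed: clear measuring cylinder, 188 mm tall, on a 60 mm foot, right side. Origin at the centre of its underside.
- tablets: Bystander, not to be disturbed: small amber bottle, 44 mm across, 70 mm tall, far left. Origin at the centre of its underside.
Mind the look-alikes: they are no part of the job. What is shaped like the stand but orange is not meant.

How it is judged (in metres and radians):
On the way, in this order (a step that is already met when the one before it is completed fails the run):
1. the clamp knob is turned to its loosened stop (beyond 1.15 rad) (value of joint clamp_knob above 1.15 rad), for 0.2 s.
2. the probe is lifted out of the stand in the gripper (tip above 120 mm) (height (world z) of probe above 0.12 m and contact force between the fingers and probe above 1 N), for 0.2 s.
At the end, for the whole second after the job is handed in: Knob still loosened (beyond 1.15 rad); probe tip 35 to 65 mm below the bush's top and within 4 mm of the bore's axis, stem upright within 0.07 rad, probe held in the fingers, still (below 10 mm/s), touching neither guide nor stand (value of joint clamp_knob above 1.15 rad and horizontal distance between probe and bush_top below 0.004 m and z of probe in the frame of bush_top between -0.065 and -0.035 m and angle between probe's own z axis and vertical below 0.07 rad and contact force between the fingers and probe above 1 N and contact force between probe and guide below 0.3 N and contact force between probe and stand below 0.3 N and linear speed of probe below 0.01 m/s); the arm keeps its last pose, push and grip.
It fails at once if the probe touches the guide or the beaker (0.3 N) (contact force between probe and guide above 0.3 N).
It fails at once if a bystander is moved by more than 20 mm (distance of any of bottle_a, bottle_b, vial, mortar, ointment, cylinder, tablets from where it was at the start of the episode above 0.02 m).
It also fails if it takes over 72 s, if anything falls off the work surface, if the arm or the gripper's body presses on something with over 40 N, if the wrist force passes 120 N, or if a joint passes its speed limit or range.

## Robot

A 7-joint arm with a two-finger parallel gripper is mounted at the origin on the work surface. World frame = base frame: x ahead of the robot, y to its left, z up, the work surface at z = 0. Lengths are in mm, angles in rad, forces in N, time in s.
With the tool pointing down it reaches from about 425 to 1025 mm from the base axis. Payload 9.4 kg.
Tool frame: the origin (TCP) lies on the centre line of the jaws, within the pads' length; the fingertips stand 19 mm ahead of it and the grasp point (between the pads) is the TCP; z points along the fingers, y is the line along which they close (so a half turn about z gives the same grasp; the last joint's range is limited). The gripper opens to 85 mm and grips with 20 to 120 N. Pads are 22 mm wide; open, the fingers measure 114 mm over their backs; the gripper's body (76 mm by 85 mm) begins 54 mm behind the grasp point. The pads swing forward as they close: fully open they stand 13 mm farther back than shut.
Start: joints at [-1.426, 0.599, -0.003, 1.599, 0.002, 0.943, -0.08], TCP at [159.493, 707.238, 250.275] pointing down, gripper open.
Joint ranges: [-2.57, 2.57], [-0.35, 1.97], [-1.29, 1.29], [0.11, 2.56], [-1.05, 4.19], [0.11, 1.86], [-2.63, 2.63]. Speed limits (rad/s): [2.22, 2.22, 3.01, 3.01, 3.14, 3.14, 3.14].

## Interface

Orientations are given as a 3x3 rotation matrix whose columns are the frame's x, y, z axes.
In Python, from plant import robot gives the robot as it stands.
- The arm moves only by the tool apply_moves, never from a script. Its argument "increments" is a list of rows, each a list of 2 entries, a list of its own where there are three numbers: the shift along the tool's x, y, z in cm, then the turn about the tool's z in degrees. A call has 1 to 8 rows; each row shifts and turns the commanded pose from where the row before left it, along the tool's axes as they then stand; what a row does not reach is not made up. A row lasts 1/12 s, in which the tool goes at most 41.7 mm and 7.16 degrees, less where a joint would pass 70% of its speed; a pose out of reach is approached as far as the arm can. A call is refused whole if a number of a shift passes 4.17 or a number of a turn 7.16, either way. A call with a gripper value outside its range is refused whole. "grip" is the closure, from -1 (fully open) to 1 (shut), set as the call begins (left out, the last holds). The fingers move at their own pace and stop on an object; "squeeze" is the grip in N (left out, the last holds). Time passes only in rows, so rows that do not move let the fingers close. It gives the time, the measured TCP pose, the force, the opening and the grip force at its end, in the units of the state.
- robot.sense(): the state, without advancing time (a new reading comes with each control period).
- robot.get_image(name): name is "scene" or "top" or "wrist"; returns a dict with "image" (400x640x3 uint8, red, green, blue), "depth" (400x640 float32, mm along the optical axis (not along the pixel's ray), 0 where there is no reading), "K" (3x3 intrinsics, pixels), "D" ([k1, k2, p1, p2, k3] as OpenCV has them; the pictures are not rectified), "view" (4x4, takes a point from world to camera coordinates); the wrist camera has in their place "mount" (4x4, takes a point from camera to tool coordinates, whose origin is the TCP and whose axes are the flange's). Camera axes: x right, y down, z forward; pixel columns grow to the right and rows downward; lengths in mm; the calibration is good to about 2 mm. A picture is of the moment at which its call begins: read the wrist's pose just before it.
- robot.close_job(): hands the job in; it is judged then, once.
The state is a dict: "time_s": time; "joints": joint angles; "joint_vel": joint speeds; "joint_torque": joint torques, N m; "eef_pos": TCP position; "eef_rot": TCP orientation; "force": force on the tool from outside, world axes, zero at the start; "wrist_torque": the same for the moment, N m; "gripper_width": finger opening in mm; "grasp_force": force on a finger pad.
Only numpy, scipy, OpenCV 4.12 (cv2) and the standard library are available. Lean on these libraries where they do the work, as an engineer would, in place of code of your own. Each camera call takes 0.05 s, during which the arm holds its last target. There are 200 camera calls.

## Working session

There is one attempt and no reset: what is moved stays moved. The work goes in short steps, Python scripts to look and compute and a tool call to move; the robot and the scene stay as the last step left them, time stands still between calls to the robot, and variables do not carry over. Pictures are saved under pics/ and viewed, at most 10 in all, crops included, and the job is handed in when it is done.

Besides the shell and the picture viewer there is one more tool, called after "Call:" as name(argument=value, ...), one argument or row to a line, values as JSON. apply_moves: Moves the arm, as the interface text tells. Its arguments: {"type":"object","properties":{"increments":{"type":"array","items":{"type":"array"}},"grip":{"type":"number"},"squeeze":{"type":"number"}},"required":["increments"]}

```bash
mkdir -p pics; ls
python3 - <<'E'
from plant import robot
import cv2,numpy as np
s=robot.sense();print(s['time_s'],s['eef_pos'],np.round(s['eef_rot'],3).tolist(),s['gripper_width'])
for n in ('scene','top'):
    r=robot.get_image(n);cv2.imwrite(f'pics/{n}.png',r['image'][:,:,::-1]);np.savez(f'{n}.npz',**r)
    print(n,np.round(r['K'],1).tolist(),r['D'],np.round(r['view'],3).tolist())
E
```

```text
pics
0.0 [159.40806823 706.81527118 249.3946646 ] [[-0.976, 0.22, -0.0], [0.22, 0.976, -0.002], [-0.0, -0.002, -1.0]] 85.42971895978013
scene [[484.7, 0.0, 315.2], [0.0, 484.7, 198.5], [0.0, 0.0, 1.0]] [-0.05149245  0.          0.          0.          0.        ] [[0.19, 0.982, 0.009, -89.583], [0.762, -0.142, -0.631, -362.266], [-0.619, 0.126, -0.776, 1669.674], [0.0, 0.0, 0.0, 1.0]]
top [[490.5, 0.0, 328.2], [0.0, 490.5, 193.3], [0.0, 0.0, 1.0]] [0.02222786 0.         0.         0.         0.        ] [[0.035, -0.999, 0.002, -31.142], [-0.977, -0.035, -0.211, 574.233], [0.211, 0.006, -0.978, 1239.447], [0.0, 0.0, 0.0, 1.0]]
```

View pics/scene.png

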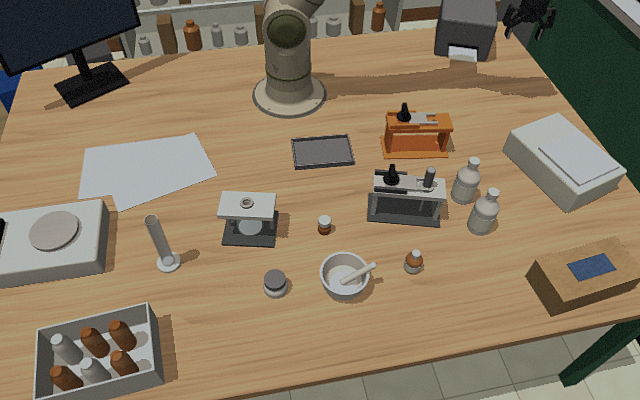

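View pics/top.png

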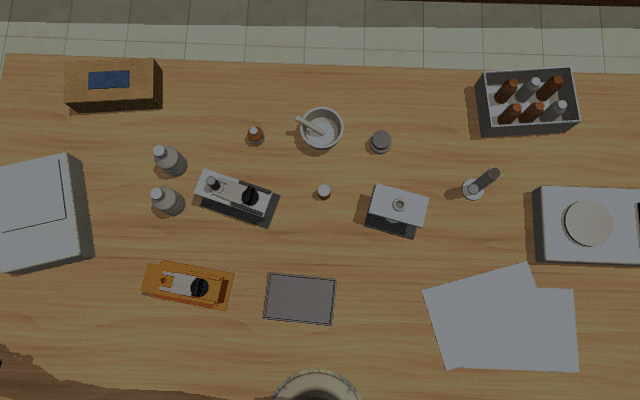

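Scene: white stand with knob (392,177) and probe handle (429,177), guide bush (246,202). Top: knob (250,196), handle (212,183), bush (399,205); the orange decoy is at (188,286). Next I back-project depth and segment by height.

```bash
cat > h.py <<'E'
import numpy as np,cv2
def world(r,uv,z):  # rays to plane z
    V=r['view'];R=V[:3,:3];c=-R.T@V[:3,3]
    p=cv2.undistortPoints(np.float64(uv).reshape(-1,1,2),r['K'],r['D']).reshape(-1,2)
    d=np.c_[p,np.ones(len(p))]@R
    return c+d*((z-c[2])/d[:,2])[:,None]
def cloud(r):
    V=r['view'];R=V[:3,:3];c=-R.T@V[:3,3]
    v,u=np.mgrid[:400,:640];p=cv2.undistortPoints(np.float64(np.c_[u.ravel(),v.ravel()]).reshape(-1,1,2),r['K'],r['D']).reshape(-1,2)
    d=np.c_[p,np.ones(len(p))]*r['depth'].reshape(-1,1)
    return (d@R+c).reshape(400,640,3)
E
python3 - <<'E'
from h import *
for n,boxes in (('top',dict(knob=(238,184,264,208),probe=(203,172,222,192),bush=(388,194,411,216))),('scene',dict(knob=(380,160,404,186),probe=(422,164,438,190),bush=(236,194,256,210)))):
    r=dict(np.load(n+'.npz'));C=cloud(r)
    for k,(a,b,c,d) in boxes.items():
        P=C[b:d,a:c].reshape(-1,3);I=r['image'][b:d,a:c].reshape(-1,3).astype(int)
        lo={'knob':157,'probe':166,'bush':109.5}[k]
        m=(P[:,2]>lo)&(P[:,2]<lo+20)
        Q=P[m];print(n,k,m.sum(),np.round(np.percentile(P[:,2],[5,50,95,99]),1),'mean',np.round(Q.mean(0),1),'bbox mid',np.round((Q.min(0)+Q.max(0))/2,1),'ext',np.round(np.ptp(Q,axis=0),1))
        if m.sum()>5 and k=='knob':
            q=np.float32(Q[:,:2]);print(cv2.minAreaRect(q))
    # plates
    a,b,c,d={'top':(185,160,290,235),'scene':(360,160,455,235)}[n]
    P=C[b:d,a:c].reshape(-1,3);Q=P[(abs(P[:,2]-107)<5)];print('stand plate',cv2.minAreaRect(np.float32(Q[:,:2])))
    a,b,c,d={'top':(355,175,440,245),'scene':(210,180,285,250)}[n]
    P=C[b:d,a:c].reshape(-1,3);Q=P[(abs(P[:,2]-106)<4)];print('guide plate',cv2.minAreaRect(np.float32(Q[:,:2])))
r=dict(np.load('top.npz'));cr=[cv2.resize(r['image'][y:y+60,x:x+95,::-1],None,fx=8,fy=8,interpolation=cv2.INTER_CUBIC)[:290*2] for x,y in((190,165),)]
s=dict(np.load('scene.npz'))['image'][155:230,360:450,::-1]
g=r['image'][180:245,355:440,::-1]
t=r['image'][160:230,190:285,::-1]
f=lambda i:cv2.resize(i,(400,300),interpolation=cv2.INTER_CUBIC)
cv2.imwrite('pics/c.png',np.vstack([np.hstack([f(t),f(g)]),np.hstack([f(s),f(dict(np.load('scene.npz'))['image'][180:250,205:290,::-1])])]))
E
```

```text
top knob 100 [103.3 122.7 164.  167.3] mean [544.  183.5 162.5] bbox mid [545.  183.9 162.6] ext [41.3 19.3 10.7]
((545.2337646484375, 183.83438110351562), (14.788064002990723, 42.22239685058594), 77.82685089111328)
top probe 79 [102.5 111.5 174.3 176.1] mean [572.3 274.  172.7] bbox mid [573.3 274.3 172.4] ext [23.7 23.7 10.5]
top bush 87 [ 14.4 105.5 114.9 117.1] mean [ 542.2 -192.   113.2] bbox mid [ 544.2 -189.   114.6] ext [35.9 51.1 10.2]
stand plate ((559.9339599609375, 233.26718139648438), (193.6153564453125, 71.3299331665039), 73.1676025390625)
guide plate ((542.1475830078125, -192.2594757080078), (139.90625, 80.81514739990234), 76.32234191894531)
scene knob 75 [ -2.7 121.  163.6 165.8] mean [549.3 184.  162.6] bbox mid [547.6 184.4 162.3] ext [41.4 19.7  9.9]
((547.9181518554688, 184.440185546875), (14.409196853637695, 40.955326080322266), 79.53512573242188)
scene probe 68 [ -2.6 117.9 174.7 176.6] mean [576.6 272.5 172.7] bbox mid [575.2 272.3 172.1] ext [24.6 23.8 10.3]
scene bush 96 [101.2 106.4 114.8 116.4] mean [ 544.1 -192.2  112.6] bbox mid [ 538.4 -196.3  113.2] ext [46.  42.6  7.1]
stand plate ((562.13818359375, 232.2735595703125), (189.27096557617188, 76.11311340332031), 73.34075927734375)
guide plate ((544.469970703125, -192.28753662109375), (141.3622283935547, 83.92195129394531), 76.95365905761719)
```

View pics/c.png

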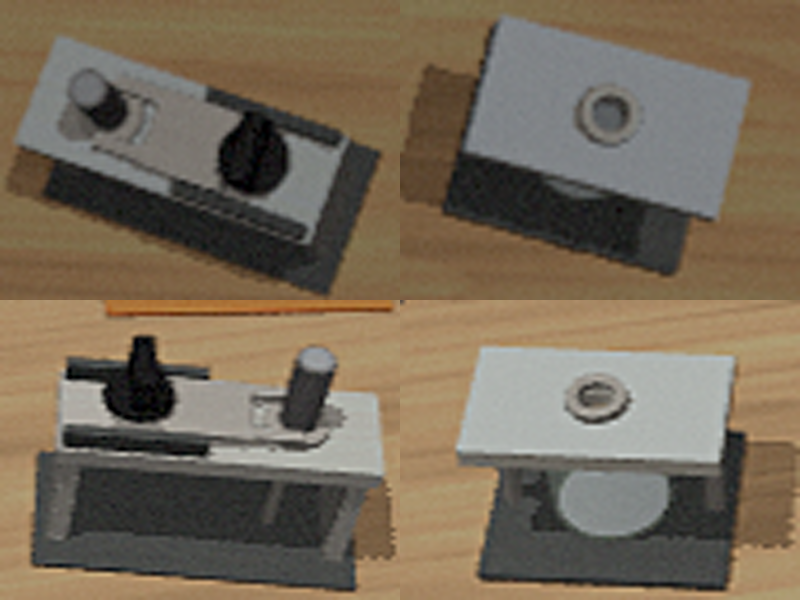

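Knob ≈ (546,184), bar at −12°; probe ≈ (574,273); bush ≈ (543,−192). The tool y axis is already across the bar. I'm moving over the knob at the current height.

Call:
apply_moves(
  increments=[
    [[-2.9,-2.5,0],0],
    [[-2.9,-2.5,0],0],
    [[-2.9,-2.5,0],0],
    [[-2.9,-2.5,0],0],
    [[-2.9,-2.5,0],0],
    [[-2.9,-2.5,0],0],
    [[-2.9,-2.5,0],0],
    [[-2.9,-2.5,0],0],
  ],
  grip=-1,
)

```text
time_s: 0.77
eef_pos: [342.5, 459.3, 250.1]
eef_rot: [[-0.976, 0.22, -0.0], [0.22, 0.976, -0.0], [0.0, -0.0, -1.0]]
force: [-0.4, 0.9, 0.6]
gripper_width: 85.4
grasp_force: 0.0
```

Call:
apply_moves(
  increments=[
    [[-2.9,-2.5,0],0],
    [[-2.9,-2.5,0],0],
    [[-2.9,-2.5,0],0],
    [[-2.9,-2.5,0],0],
    [[-2.9,-2.5,0],0],
    [[-2.9,-2.5,0],0],
    [[-2.9,-2.5,0],0],
    [[-2.9,-2.5,0],0],
  ],
)

```text
time_s: 1.43
eef_pos: [524.8, 213.2, 250.2]
eef_rot: [[-0.976, 0.22, -0.0], [0.22, 0.976, -0.0], [0.0, -0.0, -1.0]]
force: [0.0, 0.5, -0.2]
gripper_width: 85.3
grasp_force: 0.0
```

Call:
apply_moves(
  increments=[
    [[-2.8,-2.5,0],0],
    [[0,0,0],0],
    [[0,0,0],0],
    [[0,0,0],0],
  ],
)

```text
time_s: 1.77
eef_pos: [545.6, 184.6, 250.0]
eef_rot: [[-0.975, 0.22, -0.001], [0.22, 0.975, 0.0], [0.001, -0.0, -1.0]]
force: [0.2, 0.8, -1.3]
gripper_width: 85.3
grasp_force: 0.0
```

```bash
cat >> h.py <<'E'
def wrist(robot,name):
    s=robot.sense();r=robot.get_image('wrist')
    T=np.eye(4);T[:3,:3]=s['eef_rot'];T[:3,3]=s['eef_pos'];r['view']=np.linalg.inv(T@r['mount'])
    cv2.imwrite(f'pics/{name}.png',r['image'][:,:,::-1]);np.savez(name+'.npz',**r)
    print(s['time_s'],np.round(s['eef_pos'],1),np.round(np.array(s['eef_rot']),3).tolist(),s['gripper_width'],np.round(s['force'],2),np.round(s['wrist_torque'],2))
    return r,s
E
python3 - <<'E'
from h import *
from plant import robot
r,s=wrist(robot,'w1');C=cloud(r);print(r['mount'].round(2).tolist())
P=C.reshape(-1,3)
for n,lo,hi,c in (('knob',159,170,(546,184)),('probe',168,180,(574,273))):
    m=(P[:,2]>lo)&(P[:,2]<hi)&(np.hypot(*(P[:,:2]-c).T)<40)
    if m.sum()>5:print(n,m.sum(),P[m].mean(0).round(1),cv2.minAreaRect(np.float32(P[m][:,:2])))
E
```

```text
1.7667 [545.6 184.6 250. ] [[-0.975, 0.22, -0.001], [0.22, 0.975, 0.0], [0.001, -0.0, -1.0]] 85.31366491911625 [ 0.24  0.81 -1.29] [-0.02  0.01  0.03]
[[0.0, -0.95, -0.3, 76.58], [1.0, 0.0, 0.0, -0.51], [0.0, -0.3, 0.95, -123.25], [0.0, 0.0, 0.0, 1.0]]
knob 1186 [545.3 184.6 163.1] ((546.4739379882812, 184.2235107421875), (13.644062995910645, 41.811275482177734), 77.87906646728516)
probe 1051 [573.2 274.3 173.3] ((574.435546875, 275.0344543457031), (23.445934295654297, 23.09732437133789), 20.284460067749023)
```

View pics/w1.png

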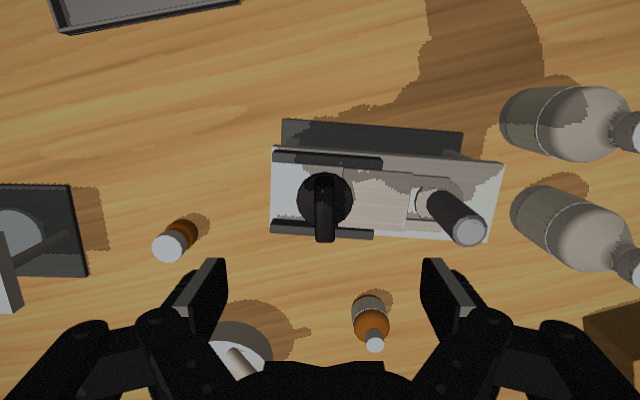

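The wrist view shows the knob bar at (325,208) between the jaws, aligned; the probe handle is at (470,232). Descend and grip.

Call:
apply_moves(
  increments=[
    [[0,0,2.3],0],
    [[0,0,2.3],0],
    [[0,0,2.3],0],
    [[0,0,1.5],0],
    [[0,0,0.8],0],
    [[0,0,0],0],
    [[0,0,0],0],
  ],
)

```text
time_s: 2.4
eef_pos: [545.6, 185.4, 158.5]
eef_rot: [[-0.976, 0.218, -0.0], [0.218, 0.976, 0.0], [0.0, -0.0, -1.0]]
force: [-0.8, -0.5, -0.2]
gripper_width: 85.4
grasp_force: 0.0
```

Call:
apply_moves(
  increments=[
    [[0,0,0],0],
    [[0,0,0],0],
    [[0,0,0],0],
    [[0,0,0],0],
    [[0,0,0],0],
    [[0,0,0],0],
    [[0,0,0],0],
    [[0,0,0],0],
  ],
  grip=1,
  squeeze=30,
)

```text
time_s: 3.07
eef_pos: [546.2, 184.9, 158.8]
eef_rot: [[-0.976, 0.22, 0.001], [0.22, 0.976, 0.001], [-0.001, 0.001, -1.0]]
force: [-0.9, 2.4, 6.3]
gripper_width: 13.5
grasp_force: 33.7
```

Call:
apply_moves(
  increments=[
    [[0,0,0],0],
    [[0,0,0],0],
    [[0,0,0],0],
    [[0,0,0],0],
  ],
)

```text
time_s: 3.4
eef_pos: [546.2, 184.9, 158.8]
eef_rot: [[-0.976, 0.22, 0.001], [0.22, 0.976, 0.001], [-0.001, 0.001, -1.0]]
force: [-0.9, 2.0, 5.9]
gripper_width: 13.7
grasp_force: 33.7
```

Call:
apply_moves(
  increments=[
    [[0,0,0],-5],
    [[0,0,0],-5],
    [[0,0,0],-5],
    [[0,0,0],-5],
    [[0,0,0],-5],
    [[0,0,0],-5],
    [[0,0,0],-5],
    [[0,0,0],-5],
  ],
)

```text
time_s: 4.07
eef_pos: [546.4, 184.2, 158.7]
eef_rot: [[-0.887, -0.462, 0.001], [-0.462, 0.887, -0.0], [-0.001, -0.0, -1.0]]
force: [0.5, -0.5, 5.1]
gripper_width: 13.2
grasp_force: 33.8
```

Call:
apply_moves(
  increments=[
    [[0,0,0],-5],
    [[0,0,0],-5],
    [[0,0,0],-5],
    [[0,0,0],-5],
    [[0,0,0],-5],
    [[0,0,0],-5],
    [[0,0,0],-3],
    [[0,0,0],0],
  ],
)

```text
time_s: 4.73
eef_pos: [546.8, 183.8, 158.8]
eef_rot: [[-0.493, -0.87, 0.001], [-0.87, 0.493, -0.0], [-0.001, -0.001, -1.0]]
force: [1.8, -1.1, 6.0]
gripper_width: 13.0
grasp_force: 33.9
```

Run:
```python
from plant import robot
s=robot.sense();print(s['wrist_torque'],s['force'],s['joints'],s['gripper_width'])
```

```text
[-0.24539897 -0.25471848  0.06113824] [ 1.82457579 -1.12300317  5.96661307] [-0.18200927  0.56230777 -0.34902268  2.01015179  0.32058381  0.6200837
  1.88124988] 13.040113353950225
```

Call:
apply_moves(
  increments=[
    [[0,0,0],-2],
    [[0,0,0],-2],
    [[0,0,0],0],
    [[0,0,0],0],
  ],
)

```text
time_s: 5.07
eef_pos: [546.9, 183.8, 158.8]
eef_rot: [[-0.436, -0.9, 0.001], [-0.9, 0.436, 0.0], [-0.001, -0.001, -1.0]]
force: [0.7, -0.4, 5.2]
gripper_width: 13.0
grasp_force: 35.7
```

Run:
```python
from plant import robot
s=robot.sense();print(s['wrist_torque'],s['force'],s['gripper_width'])
```

```text
[-0.1966274  -0.31782615 -0.7518922 ] [ 0.7310973  -0.40745368  5.18678542] 13.032398252539725
```

At the stop (torque 0.75 N m). Relieve, release and lift.

Call:
apply_moves(
  increments=[
    [[0,0,0],1.5],
    [[0,0,0],0],
    [[0,0,0],0],
  ],
)

```text
time_s: 5.32
eef_pos: [546.9, 183.8, 158.7]
eef_rot: [[-0.458, -0.889, 0.002], [-0.889, 0.458, -0.0], [-0.0, -0.002, -1.0]]
force: [1.3, -1.4, 5.6]
gripper_width: 13.6
grasp_force: 33.8
```

Call:
apply_moves(
  increments=[
    [[0,0,0],0],
    [[0,0,0],0],
    [[0,0,0],0],
    [[0,0,0],0],
    [[0,0,0],0],
    [[0,0,0],0],
    [[0,0,0],0],
    [[0,0,0],0],
  ],
  grip=-1,
)

```text
time_s: 5.98
eef_pos: [545.9, 184.4, 158.3]
eef_rot: [[-0.457, -0.889, -0.0], [-0.889, 0.457, -0.0], [0.0, -0.0, -1.0]]
force: [-0.7, 0.0, 0.0]
gripper_width: 85.3
grasp_force: 0.0
```

Call:
apply_moves(
  increments=[
    [[0,0,-2],0],
    [[0,0,-2.5],0],
    [[0,0,-2.5],0],
    [[0,0,-2.2],0],
    [[0,0,0],0],
    [[0,0,0],0],
    [[0,0,0],0],
  ],
)

```text
time_s: 6.57
eef_pos: [545.7, 184.1, 249.9]
eef_rot: [[-0.457, -0.889, -0.0], [-0.889, 0.457, -0.0], [0.0, 0.0, -1.0]]
force: [-0.0, -0.7, -0.2]
gripper_width: 85.5
grasp_force: 0.0
```

Run:
```python
from h import *
from plant import robot
r,s=wrist(robot,'w2');C=cloud(r)
P=C.reshape(-1,3)
for n,lo,hi,c in (('knob',159,170,(546,184)),('probe',168,180,(574,273))):
    m=(P[:,2]>lo)&(P[:,2]<hi)&(np.hypot(*(P[:,:2]-c).T)<40)
    if m.sum()>5:print(n,m.sum(),P[m].mean(0).round(1),cv2.minAreaRect(np.float32(P[m][:,:2])))
    else:print(n,m.sum())
```

```text
6.5667 [545.7 184.1 249.9] [[-0.457, -0.889, -0.0], [-0.889, 0.457, -0.0], [0.0, 0.0, -1.0]] 85.52237476883425 [-0.04 -0.65 -0.25] [ 0.01 -0.04  0.01]
knob 1199 [546.2 182.6 163.1] ((546.5596923828125, 183.5530548095703), (41.59172058105469, 13.813082695007324), 62.20270538330078)
probe 793 [574.  272.8 173.2] ((574.6658325195312, 274.4014587402344), (23.39629554748535, 23.711116790771484), 18.606473922729492)
```

View pics/w2.png

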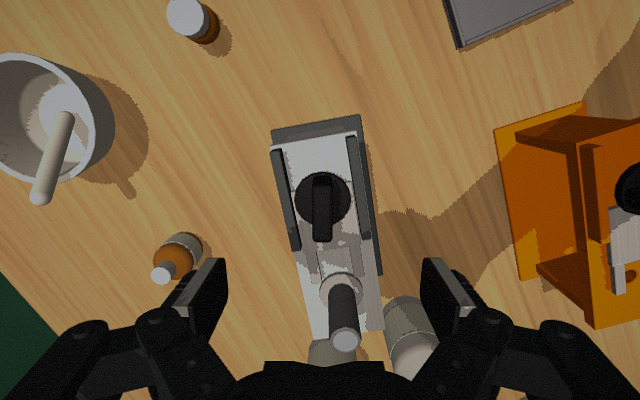

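Knob bar now at 62° in world (≈1.38 rad), fork drawn back off the collar at (340,290); handle at (345,340). Check the bottles' clearance before choosing the yaw.

Run:
```python
from h import *
for n in('top','scene'):
    P=cloud(dict(np.load(n+'.npz'))).reshape(-1,3)
    m=(P[:,2]>20)&(P[:,2]<165)&(P[:,0]>480)&(P[:,0]<720)&(P[:,1]>325)&(P[:,1]<430)
    g=np.round(P[m]/[10,10,1]).astype(int)
    from collections import defaultdict
    d=defaultdict(int)
    for a,b,c in g:d[a,b]=max(d[a,b],c)
    for a in range(48,73):print(a*10,[d.get((a,b),0) for b in range(32,44)])
```

```text
480 [0, 0, 0, 0, 0, 0, 0, 0, 0, 0, 0, 0]
490 [0, 0, 0, 0, 0, 0, 0, 0, 0, 0, 0, 0]
500 [0, 0, 0, 0, 0, 0, 0, 0, 0, 0, 0, 0]
510 [0, 0, 0, 0, 0, 0, 0, 0, np.int64(97), np.int64(100), np.int64(99), np.int64(92)]
520 [0, 0, 0, 0, 0, 0, 0, np.int64(106), np.int64(111), np.int64(122), np.int64(120), np.int64(110)]
530 [0, 0, 0, 0, 0, 0, np.int64(102), np.int64(113), np.int64(150), np.int64(152), np.int64(151), np.int64(115)]
540 [0, 0, 0, 0, 0, 0, np.int64(96), np.int64(113), np.int64(152), np.int64(153), np.int64(155), np.int64(150)]
550 [0, np.int64(108), 0, 0, 0, 0, np.int64(97), np.int64(111), np.int64(150), np.int64(154), np.int64(153), 0]
560 [0, np.int64(111), np.int64(102), 0, 0, 0, 0, np.int64(102), np.int64(116), np.int64(120), np.int64(109), 0]
570 [0, np.int64(111), 0, 0, 0, 0, 0, np.int64(89), np.int64(99), np.int64(101), np.int64(103), np.int64(94)]
580 [0, np.int64(107), 0, 0, 0, 0, 0, 0, 0, 0, 0, 0]
590 [0, 0, 0, 0, 0, 0, 0, 0, 0, 0, 0, 0]
600 [0, 0, 0, 0, 0, 0, 0, 0, 0, 0, 0, 0]
610 [0, 0, 0, 0, 0, 0, 0, 0, 0, 0, 0, 0]
620 [0, 0, 0, 0, 0, 0, 0, 0, np.int64(99), np.int64(99
[... 1925 characters left out ...]
 0, np.int64(100), np.int64(119), np.int64(153), np.int64(151), np.int64(148)]
650 [0, 0, 0, 0, 0, 0, np.int64(53), np.int64(110), np.int64(150), np.int64(155), np.int64(152), np.int64(151)]
660 [0, 0, 0, 0, 0, 0, np.int64(82), np.int64(104), np.int64(146), np.int64(154), np.int64(152), np.int64(152)]
670 [0, 0, 0, 0, 0, 0, np.int64(33), np.int64(106), np.int64(115), np.int64(152), np.int64(151), np.int64(116)]
680 [0, 0, 0, 0, 0, 0, 0, np.int64(70), np.int64(101), np.int64(107), np.int64(107), np.int64(104)]
690 [0, 0, 0, 0, 0, 0, 0, 0, 0, np.int64(79), np.int64(94), 0]
700 [0, 0, 0, 0, 0, 0, 0, 0, 0, 0, 0, 0]
710 [0, 0, 0, 0, 0, 0, 0, 0, 0, 0, 0, 0]
720 [0, 0, 0, 0, 0, 0, 0, 0, 0, 0, 0, 0]
```

Clear all round. Turn back 40° (joint-7 margin), move over the probe.

Call:
apply_moves(
  increments=[
    [[0,0,0],5],
    [[0,0,0],5],
    [[0,0,0],5],
    [[0,0,0],5],
    [[0,0,0],5],
    [[0,0,0],5],
    [[0,0,0],5],
    [[0,0,0],5],
  ],
)

```text
time_s: 7.28
eef_pos: [545.4, 184.2, 248.9]
eef_rot: [[-0.924, -0.384, -0.002], [-0.384, 0.924, -0.001], [0.002, -0.0, -1.0]]
force: [0.1, 1.2, -0.2]
gripper_width: 85.3
grasp_force: 0.0
```

Call:
apply_moves(
  increments=[
    [[-2.05,2.4,0],0],
    [[-2.05,2.4,0],0],
    [[-2.05,2.4,0],0],
    [[0,0,0],0],
    [[0,0,0],0],
    [[0,0,0],0],
  ],
)

```text
time_s: 7.78
eef_pos: [574.1, 273.9, 248.9]
eef_rot: [[-0.922, -0.388, -0.002], [-0.388, 0.922, -0.002], [0.003, -0.001, -1.0]]
force: [1.1, -0.1, 0.6]
gripper_width: 85.6
grasp_force: 0.0
```

Run:
```python
from h import *
from plant import robot
r,s=wrist(robot,'w3');C=cloud(r);P=C.reshape(-1,3);print(s['joints'])
m=(P[:,2]>168)&(P[:,2]<180)&(np.hypot(*(P[:,:2]-(574,274)).T)<40)
t=(P[:,2]>171.5)&m
print(m.sum(),P[m].mean(0),cv2.minAreaRect(np.float32(P[m][:,:2])),P[t].mean(0),cv2.minAreaRect(np.float32(P[t][:,:2])))
R=np.array(s['eef_rot']);print(R.T@(np.array([574.3,274.6,150])-s['eef_pos']))
```

```text
7.7833 [574.1 273.9 248.9] [[-0.922, -0.388, -0.002], [-0.388, 0.922, -0.002], [0.003, -0.001, -1.0]] 85.5549792279181 [ 1.07 -0.13  0.61] [-0.06  0.01  0.06]
[-0.38127165  0.5027752  -0.22688481  1.80243646  0.14460181  0.85521399
  1.2924949 ]
1031 [573.54153648 274.41952032 173.4753473 ] ((574.2843627929688, 274.79791259765625), (22.93817710876465, 23.162267684936523), 58.82509994506836) [573.99029241 274.60774481 173.70357138] ((574.34423828125, 274.84381103515625), (22.90837860107422, 22.660621643066406), 47.35019302368164)
[-0.68705518  0.6719804  98.87094067]
```

Call:
apply_moves(
  increments=[
    [[-0.06,0.07,2.3],0],
    [[0,0,2.3],0],
    [[0,0,2.3],0],
    [[0,0,1.8],0],
    [[0,0,1.2],0],
    [[0,0,0],0],
    [[0,0,0],0],
    [[0,0,0],0],
  ],
)

```text
time_s: 8.5
eef_pos: [575.6, 275.4, 152.3]
eef_rot: [[-0.922, -0.387, 0.001], [-0.387, 0.922, 0.0], [-0.001, -0.0, -1.0]]
force: [0.5, 0.0, 0.5]
gripper_width: 85.3
grasp_force: 0.0
```

Call:
apply_moves(
  increments=[
    [[0,0,0],0],
    [[0,0,0],0],
    [[0,0,0],0],
    [[0,0,0],0],
    [[0,0,0],0],
    [[0,0,0],0],
    [[0,0,0],0],
    [[0,0,0],0],
  ],
  grip=1,
  squeeze=50,
)

```text
time_s: 9.17
eef_pos: [575.2, 275.6, 151.7]
eef_rot: [[-0.922, -0.387, 0.001], [-0.387, 0.922, 0.0], [-0.001, 0.0, -1.0]]
force: [-0.8, 0.1, 5.0]
gripper_width: 23.1
grasp_force: 48.8
```

Call:
apply_moves(
  increments=[
    [[0,0,-0.5],0],
    [[0,0,-0.5],0],
    [[0,0,-0.5],0],
    [[0,0,-0.5],0],
    [[0,0,0],0],
    [[0,0,0],0],
  ],
)

```text
time_s: 9.67
eef_pos: [575.3, 275.5, 171.8]
eef_rot: [[-0.922, -0.387, 0.001], [-0.387, 0.922, 0.0], [-0.001, 0.0, -1.0]]
force: [0.1, -0.1, -1.8]
gripper_width: 22.9
grasp_force: 48.9
```

Call:
apply_moves(
  increments=[
    [[0,0,-1.5],0],
    [[0,0,-2.2],0],
    [[0,0,-2.5],0],
    [[0,0,-2.5],0],
    [[0,0,-2.5],0],
    [[0,0,-2.5],0],
    [[0,0,-2.5],0],
    [[0,0,-1.5],0],
  ],
)

```text
time_s: 10.33
eef_pos: [575.4, 275.8, 350.9]
eef_rot: [[-0.922, -0.387, 0.002], [-0.387, 0.922, 0.001], [-0.003, 0.0, -1.0]]
force: [0.6, -1.3, -1.8]
gripper_width: 22.7
grasp_force: 49.0
```

Call:
apply_moves(
  increments=[
    [[0,0,0],0],
    [[0,0,0],0],
    [[0,0,0],0],
    [[0,0,0],0],
  ],
)

```text
time_s: 10.67
eef_pos: [574.5, 275.1, 346.6]
eef_rot: [[-0.922, -0.388, -0.002], [-0.388, 0.922, -0.001], [0.003, -0.0, -1.0]]
force: [-0.0, 0.3, -1.2]
gripper_width: 23.2
grasp_force: 49.0
```

Run:
```python
from h import *
from plant import robot
r,s=wrist(robot,'w4');R=np.array(s['eef_rot']);print(s['grasp_force'],s['joints'])
print(R.T@(np.array([543,-192.2,340])-s['eef_pos']))
for n in('scene',):
    q=robot.get_image(n);np.savez('s4.npz',**q)
    uv=cv2.projectPoints((s['eef_pos']-np.array([0,0,80])).reshape(1,3),cv2.Rodrigues(q['view'][:3,:3])[0],q['view'][:3,3],q['K'],q['D'])[0].ravel();print(uv)
    u,v=uv.astype(int);cv2.imwrite('pics/s4.png',np.hstack([cv2.resize(q['image'][max(v-60,0):v+60,u-50:u+50,::-1],(400,480)),cv2.resize(r['image'][150:400,200:440,::-1],(400,480))]))
```

```text
10.6667 [574.5 275.1 346.6] [[-0.922, -0.388, -0.002], [-0.388, 0.922, -0.001], [0.003, -0.0, -1.0]] 23.18769268032311 [-0.01  0.33 -1.22] [ 0.02 -0.04  0.04]
49.03704822063446 [-0.37005286  0.41422087 -0.24081859  1.68800693  0.11038252  1.05530327
  1.3227207 ]
[ 210.10585096 -418.61679665    7.28846607]
[438.5287684  142.89954789]
```

View pics/s4.png

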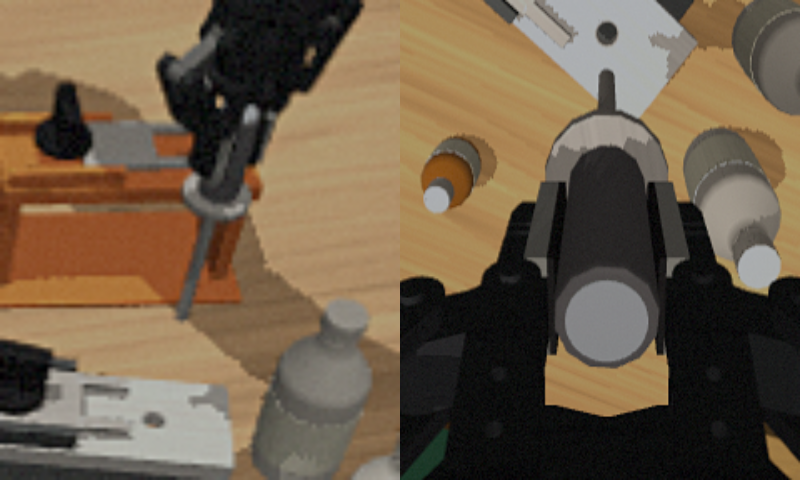

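The probe hangs upright in the fingers (stem at lower left crop), empty hole below. Travel to the bush.

Call:
apply_moves(
  increments=[
    [[0.8,-1.6,0],0],
    [[1.3,-2.6,0],0],
    [[1.4,-2.8,0],0],
    [[1.4,-2.8,0],0],
    [[1.4,-2.8,0],0],
    [[1.4,-2.8,0],0],
    [[1.4,-2.8,0],0],
    [[1.4,-2.8,0],0],
  ],
)

```text
time_s: 11.43
eef_pos: [559.1, 39.7, 347.7]
eef_rot: [[-0.922, -0.388, -0.001], [-0.388, 0.922, -0.0], [0.001, 0.0, -1.0]]
force: [-0.3, 0.1, -1.1]
gripper_width: 22.8
grasp_force: 49.1
```

Call:
apply_moves(
  increments=[
    [[1.4,-2.8,0],0],
    [[1.4,-2.8,0],0],
    [[1.4,-2.8,0],0],
    [[1.4,-2.8,0],0],
    [[1.4,-2.8,0],0],
    [[1.4,-2.8,0],0],
    [[1.3,-2.6,0],0],
    [[0.8,-1.46,0],0],
  ],
)

```text
time_s: 12.1
eef_pos: [542.7, -195.6, 347.6]
eef_rot: [[-0.923, -0.384, -0.001], [-0.384, 0.923, -0.001], [0.002, -0.001, -1.0]]
force: [0.6, 0.0, -0.7]
gripper_width: 22.7
grasp_force: 49.1
```

Call:
apply_moves(
  increments=[
    [[0,0,0],0],
    [[0,0,0],0],
    [[0,0,0],0],
    [[0,0,0],0],
    [[0,0,0],0],
    [[0,0,0],0],
  ],
)

```text
time_s: 12.6
eef_pos: [543.8, -190.7, 348.3]
eef_rot: [[-0.921, -0.389, 0.0], [-0.389, 0.921, 0.0], [-0.0, 0.0, -1.0]]
force: [-0.8, -0.1, -1.2]
gripper_width: 22.6
grasp_force: 49.1
```

Run:
```python
from h import *
from plant import robot
r,s=wrist(robot,'w5');P=cloud(r).reshape(-1,3)
print(s['joints'])
m=(P[:,2]>110.5)&(P[:,2]<120)&(np.hypot(*(P[:,:2]-(543,-192)).T)<30)
if m.sum()>5:print('bush',m.sum(),P[m].mean(0),cv2.minAreaRect(np.float32(P[m][:,:2])),cv2.minEnclosingCircle(np.float32(P[m][:,:2])))
for lo,hi,rr in((205,225,8),(225,245,8),(245,265,8),(265,290,8),(300,312,25)):
    m=(P[:,2]>lo)&(P[:,2]<hi)&(np.hypot(*(P[:,:2]-s['eef_pos'][:2]).T)<rr)
    print(lo,m.sum(),P[m].mean(0).round(1) if m.sum() else '')
```

```text
12.6 [ 543.8 -190.7  348.3] [[-0.921, -0.389, 0.0], [-0.389, 0.921, 0.0], [-0.0, 0.0, -1.0]] 22.649218600841124 [-0.75 -0.1  -1.16] [ 0.    0.04 -0.04]
[ 0.3249259   0.32282467 -0.11530344  1.82442163  0.04324253  0.99671247
  2.1622549 ]
bush 474 [ 543.54131697 -192.9887701   113.20817321] ((543.7220458984375, -193.1307830810547), (32.26713562011719, 33.12400817871094), 24.60525894165039) ((544.0894165039062, -193.07179260253906), 16.941015243530273)
205 65 [ 540.7 -192.5  215.5]
225 77 [ 540.6 -192.6  235.1]
245 63 [ 540.4 -192.4  251.6]
265 0 
300 1600 [ 533.4 -195.6  309.8]
```

View pics/w5.png

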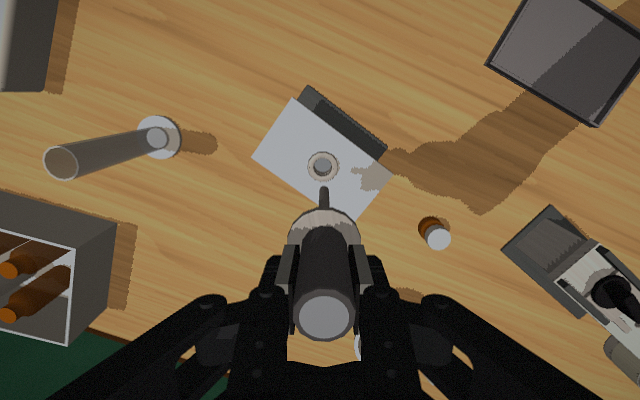

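Bush at (322,167), stem tip at (324,190) just above it in view; both measured in the same camera, about 2 mm apart. Correct and lower to 25 mm above the bush, then measure again.

Call:
apply_moves(
  increments=[
    [[0.07,-0.18,1],0],
    [[0,0,1.5],0],
    [[0,0,1.5],0],
    [[0,0,1.5],0],
    [[0,0,1],0],
    [[0,0,0],0],
    [[0,0,0],0],
    [[0,0,0],0],
  ],
)

```text
time_s: 13.32
eef_pos: [544.0, -193.8, 283.8]
eef_rot: [[-0.922, -0.387, 0.001], [-0.387, 0.922, -0.0], [-0.001, -0.0, -1.0]]
force: [0.2, -0.1, -1.3]
gripper_width: 23.1
grasp_force: 49.1
```

Call:
apply_moves(
  increments=[
    [[0,0,0],0],
    [[0,0,0],0],
    [[0,0,0],0],
    [[0,0,0],0],
    [[0,0,0],0],
    [[0,0,0],0],
  ],
)

```text
time_s: 13.82
eef_pos: [543.7, -193.7, 283.4]
eef_rot: [[-0.922, -0.387, 0.0], [-0.387, 0.922, -0.0], [-0.0, -0.0, -1.0]]
force: [0.1, -0.1, -1.3]
gripper_width: 23.0
grasp_force: 49.1
```

```bash
cat > m.py <<'E'
from h import *
from plant import robot
r,s=wrist(robot,'w6');sc=robot.get_image('scene');tp=robot.get_image('top');np.savez('s6.npz',**sc);np.savez('t6.npz',**tp)
R=np.array(s['eef_rot']);e=s['eef_pos']
ims=[]
for n,q in(('w',r),('s',sc),('t',tp)):
    c=-q['view'][:3,:3].T@q['view'][:3,3]
    P=cloud(q).reshape(-1,3)
    m=(P[:,2]>110.5)&(P[:,2]<117)&(np.hypot(*(P[:,:2]-(543,-192)).T)<24)
    b=cv2.minEnclosingCircle(np.float32(P[m][:,:2])) if m.sum()>5 else None
    print(n,'cam',c.round(0),'bush',m.sum(),b)
    for lo,hi in((142,165),(165,185),(185,205),(205,225)):
        k=(P[:,2]>lo)&(P[:,2]<hi)&(np.hypot(*(P[:,:2]-e[:2]).T)<9)
        if k.sum():
            a=P[k].mean(0);d=a[:2]-c[:2];d/=np.linalg.norm(d);print('  stem',k.sum(),a.round(1),'axis',(a[:2]+3.1*d).round(1))
    uv=cv2.projectPoints(np.array([[543.,-192,150]]),cv2.Rodrigues(q['view'][:3,:3])[0],q['view'][:3,3],q['K'],q['D'])[0].ravel().astype(int)
    u,v=uv;w=60 if n=='w' else 30
    ims.append(cv2.resize(q['image'][max(v-w,0):v+w,u-w:u+w,::-1],(266,400),interpolation=cv2.INTER_CUBIC) if n=='' else cv2.resize(q['image'][max(v-w,0):v+w,u-w:u+w,::-1],(266,266),interpolation=cv2.INTER_CUBIC))
import sys
cv2.imwrite(f'pics/{sys.argv[1]}.png',np.hstack(ims))
E
python3 m.py m6
```

```text
13.8167 [ 543.7 -193.7  283.4] [[-0.922, -0.387, 0.0], [-0.387, 0.922, -0.0], [-0.0, -0.0, -1.0]] 22.962298832589198 [ 0.12 -0.12 -1.31] [-0.01 -0.01 -0.02]
w cam [ 473. -224.  407.] bush 607 ((543.8569946289062, -192.80209350585938), 16.80459213256836)
  stem 79 [ 540.5 -195.5  153.5] axis [ 543.4 -194.3]
  stem 84 [ 540.4 -195.5  175.5] axis [ 543.2 -194.3]
  stem 37 [ 540.1 -195.4  189.4] axis [ 543.  -194.2]
s cam [1326. -174. 1067.] bush 77 ((544.4347534179688, -191.3983154296875), 17.097068786621094)
  stem 21 [ 545.2 -193.4  155.8] axis [ 542.1 -193.5]
  stem 13 [ 545.9 -193.2  175.4] axis [ 542.8 -193.3]
  stem 22 [ 545.5 -193.3  194.3] axis [ 542.4 -193.4]
  stem 15 [ 546.5 -193.4  214.7] axis [ 543.4 -193.5]
t cam [ 301.  -18. 1333.] bush 53 ((538.9251708984375, -189.80667114257812), 18.054685592651367)
  stem 7 [ 538.8 -192.7  154.3] axis [ 541.3 -194.6]
  stem 4 [ 539.  -191.7  169.3] axis [ 541.5 -193.5]
```

View pics/m6.png

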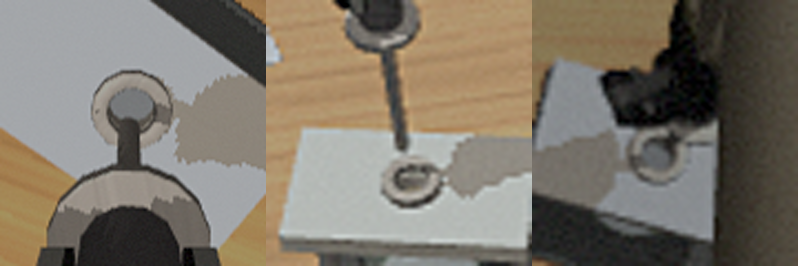

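Stem ~1.5 mm off the bore in both views (upright). Correct and recheck.

Call:
apply_moves(
  increments=[
    [[-0.11,0.1,0.5],0],
    [[0,0,0],0],
    [[0,0,0],0],
    [[0,0,0],0],
    [[0,0,0],0],
    [[0,0,0],0],
  ],
)

```text
time_s: 14.47
eef_pos: [544.3, -192.4, 278.4]
eef_rot: [[-0.922, -0.387, 0.0], [-0.387, 0.922, -0.0], [-0.0, -0.0, -1.0]]
force: [-0.3, 0.3, -1.7]
gripper_width: 23.0
grasp_force: 49.1
```

```bash
python3 m.py m7
```

```text
14.4667 [ 544.3 -192.4  278.4] [[-0.922, -0.387, 0.0], [-0.387, 0.922, -0.0], [-0.0, -0.0, -1.0]] 23.02661641558046 [-0.35  0.27 -1.66] [ 0.04 -0.01 -0.05]
w cam [ 474. -222.  402.] bush 623 ((544.0328979492188, -192.52706909179688), 16.95417022705078)
  stem 80 [ 541.1 -194.2  154. ] axis [ 543.9 -193. ]
  stem 86 [ 540.9 -194.   175.2] axis [ 543.8 -192.8]
  stem 15 [ 540.5 -194.3  187.2] axis [ 543.4 -193.1]
s cam [1326. -174. 1067.] bush 72 ((547.6543579101562, -189.83700561523438), 19.290063858032227)
  stem 19 [ 546.2 -192.2  153.4] axis [ 543.1 -192.3]
  stem 20 [ 546.  -192.   175.2] axis [ 542.9 -192. ]
  stem 20 [ 545.6 -191.9  195.6] axis [ 542.5 -192. ]
  stem 9 [ 546.7 -192.4  211.4] axis [ 543.6 -192.4]
t cam [ 301.  -18. 1333.] bush 55 ((537.0855102539062, -187.53009033203125), 20.255779266357422)
  stem 10 [ 540.2 -191.   154.6] axis [ 542.7 -192.8]
```

Centred within about 0.6 mm. Lower 7 cm slowly.

Call:
apply_moves(
  increments=[
    [[0,0.03,0.3],0],
    [[0,0,0.5],0],
    [[0,0,0.5],0],
    [[0,0,0.5],0],
    [[0,0,0.5],0],
    [[0,0,0.5],0],
    [[0,0,0.5],0],
    [[0,0,0.2],0],
  ],
)

```text
time_s: 15.28
eef_pos: [543.9, -192.0, 242.3]
eef_rot: [[-0.922, -0.387, -0.001], [-0.387, 0.922, 0.0], [0.001, 0.001, -1.0]]
force: [0.7, -0.1, -1.3]
gripper_width: 22.8
grasp_force: 49.1
```

Call:
apply_moves(
  increments=[
    [[0,0,0.3],0],
    [[0,0,0.5],0],
    [[0,0,0.5],0],
    [[0,0,0.5],0],
    [[0,0,0.5],0],
    [[0,0,0.5],0],
    [[0,0,0.5],0],
    [[0,0,0.2],0],
  ],
)

```text
time_s: 15.95
eef_pos: [543.9, -192.0, 207.4]
eef_rot: [[-0.922, -0.387, -0.001], [-0.387, 0.922, 0.0], [0.001, 0.001, -1.0]]
force: [1.2, -0.1, -1.8]
gripper_width: 23.0
grasp_force: 49.1
```

Call:
apply_moves(
  increments=[
    [[0,0,0],0],
    [[0,0,0],0],
    [[0,0,0],0],
    [[0,0,0],0],
    [[0,0,0],0],
    [[0,0,0],0],
    [[0,0,0],0],
    [[0,0,0],0],
  ],
)

```text
time_s: 16.62
eef_pos: [544.2, -192.1, 208.4]
eef_rot: [[-0.922, -0.387, 0.0], [-0.387, 0.922, -0.0], [-0.0, -0.0, -1.0]]
force: [-0.3, 0.3, -0.8]
gripper_width: 23.0
grasp_force: 49.1
```

```bash
sed -i 's/(142,165),(165,185)/(119,132),(132,152)/; s/(185,205),(205,225)/(122,145),(152,162)/' m.py; python3 m.py m8
```

```text
16.6167 [ 544.2 -192.1  208.4] [[-0.922, -0.387, 0.0], [-0.387, 0.922, -0.0], [-0.0, -0.0, -1.0]] 23.021660501507544 [-0.31  0.31 -0.8 ] [0.02 0.05 0.04]
w cam [ 473. -222.  332.] bush 663 ((543.3308715820312, -192.95819091796875), 16.62468719482422)
  stem 1 [ 540.4 -194.5  119.1] axis [ 543.3 -193.3]
s cam [1326. -174. 1067.] bush 68 ((546.0180053710938, -191.6388397216797), 17.1781063079834)
  stem 9 [ 546.3 -191.6  125.7] axis [ 543.2 -191.6]
  stem 12 [ 545.6 -191.6  137.1] axis [ 542.5 -191.7]
  stem 19 [ 545.8 -191.5  132.2] axis [ 542.7 -191.6]
t cam [ 301.  -18. 1333.] bush 23 ((532.298583984375, -188.943359375), 12.795477867126465)
```

View pics/m8.png

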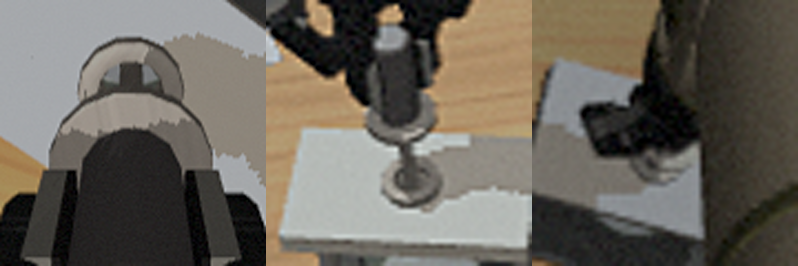

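Wrist and scene views show the stem centred in the bush and clear all round, with the tip about 50 mm below its top. Hand in.

```bash
python3 -c "
from plant import robot
print(robot.close_job())"
```

```text
the job is handed in; nothing more can be done
None
```

The job is handed in, with no verdict returned: the knob was turned to its stop (about 1.38 rad), and at hand-in the gripper held the probe upright and still, within about 1 mm of the bore's axis, tip about 5 cm below the bush top.

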